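# Find the unlocked console hatch and push it open

### The arm

A 6-joint arm with a two-finger parallel gripper is mounted at the origin on a cart in front of the work surface, level with it; the furniture and walls round the work are solid. World frame = base frame: x ahead of the robot, y to its left, z up, the work surface at z = 0. Lengths are in m, angles in degrees, forces in N, time in s.
With the tool pointing down it reaches from about 0.3 to 0.875 m from the base axis. Payload 4.2 kg.
Tool frame: the origin (TCP) lies midway between the tips of the shut fingers; the grasp point (between the pads) lies 19 mm behind it; z points along the fingers, y is the line along which they close (so a half turn about z gives the same grasp; the last joint's range is limited). The gripper opens to 85 mm and grips with 20 to 120 N. Pads are 22 mm wide; open, the fingers measure 114 mm over their backs; the gripper's body (76 mm by 85 mm) begins 54 mm behind the grasp point. The pads swing forward as they close: fully open they stand 13 mm farther back than shut.
Start: joints at [74.313, 18.312, 89.639, -0, 72.044, -1.146], TCP at [0.144, 0.557, 0.231] pointing down, gripper open.
Joint ranges: [-177.97, 177.97], [-48.28, 115.42], [12.27, 149.76], [-77.06, 257.06], [2.81, 150.46], [-146.56, 146.56]. Speed limits (degrees/s): [147.25, 147.25, 180, 180, 180, 180].

### API

Orientations are given as a 3x3 rotation matrix whose columns are the frame's x, y, z axes.
In Python, from bench import state, snapshot, camera_model, sign_off gives the robot as it stands. The module is installed in compiled form; this text tells all that it offers.
- The arm moves only by the shell command python3 -m handwheel 'ROWS' [FORCE]. ROWS is JSON, a list of rows, each a list of 7 numbers: the turn, a rotation vector about the tool's x, y, z in degrees, then the shift along the tool's x, y, z in mm, then the gripper's target within -1 to 1 (fully open at 1, half-way at 0, shut at -1). A call has 1 to 5 rows; each row is the pose to reach, as a shift and turn from the pose commanded when the call began, along the tool's axes at that moment; what a row does not reach only later rows make up. A row lasts 1/12 s, in which the tool goes at most 41.7 mm and 7.16 degrees, less where a joint would pass 70% of its speed; a pose out of reach is approached as far as the arm can. A call with a gripper value outside its range is refused whole. The fingers move at their own pace and stop on an object; FORCE is the grip in N (left out, the last holds). Time passes only in rows, so rows that repeat a pose let the fingers close. It gives the time, the measured TCP pose, the force, the opening and the grip force at its end, in the units of the state.
- state(): the state, without advancing time (a new reading comes with each control period).
- snapshot(name): name is "scene" or "top" or "wrist"; returns (picture, depth): 480x640x3 uint8, blue, green, red; 480x640 float32, m along the optical axis (not along the pixel's ray), 0 where there is no reading.
- camera_model(name): a dict with "intrinsics" (3x3 intrinsics, pixels), "k1" (the pictures are not rectified: a ray, as slopes to the right and down, at radius r is drawn at 1 + k1 r^2 times it, then the intrinsics apply), "pose" (4x4, takes a point from camera to world coordinates). Camera axes: x right, y down, z forward; pixel columns grow to the right and rows downward; lengths in m; the calibration is good to about 2 mm. A picture is of the moment at which its call begins: read the wrist's pose just before it. camera_model takes no time and is no camera call; for the wrist camera it gives the pose at the moment of the call.
- sign_off(): hands the job in; it is judged then, once.
The state is a dict: "clock": time; "joint_positions": joint angles; "qd": joint speeds; "joint_torque": joint torques, N m; "tcp_pos": TCP position; "ee_rot": TCP orientation; "ft_force": force on the tool from outside, world axes, zero at the start; "torque": the same for the moment, N m; "width": opening from 0.0 (shut) to 1.0 (fully open); "finger_force": force on a finger pad.
Only numpy, scipy, OpenCV 4.12 (cv2) and the standard library are available. Lean on these libraries where they do the work, as an engineer would, in place of code of your own. Each camera call takes 0.05 s, during which the arm holds its last target. There are 200 camera calls.

### The job

Three of the four identical aluminium panels in the blue specimen console are locked and one is not: press each gently on its black mark until you find the one that rocks, then push that marked end down until the panel stands wide open, at its stop or nearly so, and move the hand clear. Only press with the fingertips: do not force the locked panels, and do not pick up or push about any of the things standing or lying around, including the black mount on the console.

Things in the scene. Friction and masses are not known exactly. Their poses are not given: they have to be found in the camera images.
- console: Blue flat-topped console fixed to the worktop, 272 (x) by 208 (y), 76 mm high. Origin: centre of its underside; x points from its near to its far edge, y to its left. In its top: four identical flush aluminium panels 99 (x) by 79 (y) by 5 mm, pivot axes along y through their middles (dark line) at (+-71, +-49) mm; blue bars between; under each a compartment 102 x 82, 70 mm deep.
- pad_1 (a point): Press mark (black ring and dot, 22 mm) on top of the near left panel, 75 mm above the console's underside when shut, 30 mm from the pivot line towards the console's near (-x) edge, 20 mm from the panel's near end, midway across. z is the panel's normal. It goes down with the panel.
- panel_1 (a joint): Tilt of the near left panel: 0 = shut (all start so), grows as the marked end goes down and the other end rises; stop at 0.8 rad; never below 0. Three panels rest on hidden lock pins and give under 0.04 rad; the fourth, another each time, is free: balanced, friction pivot (moves at about 2 to 5 N on the mark), stays where it is left.
- pad_2 (a point): Press mark (black ring and dot, 22 mm) on top of the near right panel, 75 mm above the console's underside when shut, 30 mm from the pivot line towards the console's near (-x) edge, 20 mm from the panel's near end, midway across. z is the panel's normal. It goes down with the panel.
- panel_2 (a joint): Tilt of the near right panel: 0 = shut (all start so), grows as the marked end goes down and the other end rises; stop at 0.8 rad; never below 0. Three panels rest on hidden lock pins and give under 0.04 rad; the fourth, another each time, is free: balanced, friction pivot (moves at about 2 to 5 N on the mark), stays where it is left.
- pad_3 (a point): Press mark (black ring and dot, 22 mm) on top of the far left panel, 75 mm above the console's underside when shut, 30 mm from the pivot line towards the console's near (-x) edge, 20 mm from the panel's near end, midway across. z is the panel's normal. It goes down with the panel.
- panel_3 (a joint): Tilt of the far left panel: 0 = shut (all start so), grows as the marked end goes down and the other end rises; stop at 0.8 rad; never below 0. Three panels rest on hidden lock pins and give under 0.04 rad; the fourth, another each time, is free: balanced, friction pivot (moves at about 2 to 5 N on the mark), stays where it is left.
- pad_4 (a point): Press mark (black ring and dot, 22 mm) on top of the far right panel, 75 mm above the console's underside when shut, 30 mm from the pivot line towards the console's near (-x) edge, 20 mm from the panel's near end, midway across. z is the panel's normal. It goes down with the panel.
- panel_4 (a joint): Tilt of the far right panel: 0 = shut (all start so), grows as the marked end goes down and the other end rises; stop at 0.8 rad; never below 0. Three panels rest on hidden lock pins and give under 0.04 rad; the fourth, another each time, is free: balanced, friction pivot (moves at about 2 to 5 N on the mark), stays where it is left.
- black_mount_mid (a point): Bystander: small black cylinder 26 mm across and 16 mm high, standing on the middle of the console's top, where the blue bars cross. The point is half-way up it.
- green_mount_mid (a point): Bystander: small green cylinder 30 mm across and 18 mm high, standing on the worktop beside the console's left side. The point is half-way up it.
- screwdriver_mid (a point): Bystander: yellow-handled screwdriver, 110 mm long, 24 mm thick, lying on the worktop beside the console's right side. The point is half-way up it.
- red_marker_mid (a point): Bystander: red marker pen, 138 mm long, 16 mm thick, lying on the worktop to the left. The point is half-way up it.
- objective_jar_mid (a point): Bystander: black screw-lid jar 64 mm across and 58 mm high, standing on the worktop to the right. The point is half-way up it.
- gauge_block_mid (a point): Bystander: steel stage block 50 x 35 x 25 mm, standing on the worktop at the far left. The point is half-way up it.

How it is judged:
By the outcome, as a careful person would: the job done as asked, in the order asked, and still so for the second after the job is handed in, with the robot touching nothing.
It also fails if it takes over 42 s, if anything falls off the work surface, if the arm or the gripper's body presses on something with over 40 N, if the wrist force passes 120 N, or if a joint passes its speed limit or range.

## Working session

There is one attempt and no reset: what is moved stays moved. The work goes in short steps, Python scripts to look and compute and a shell command to move; the robot and the scene stay as the last step left them, time stands still between calls to the robot, and variables do not carry over. Pictures are saved under pics/ and viewed, at most 10 in all, crops included, and the job is handed in when it is done.

```bash
mkdir -p pics
python3 - <<'E'
from bench import *
import cv2,numpy as np
s=state();print(s)
for n in("scene","top"):
    p,d=snapshot(n);cv2.imwrite(f"pics/{n}0.png",p);np.save(f"pics/{n}0.npy",d);m=camera_model(n);print(n,m)
E
```

```text
{'clock': 0.0, 'joint_positions': array([ 7.43125397e+01,  1.83521562e+01,  8.97075932e+01,  7.55852566e-04,
        7.20433186e+01, -1.14754663e+00]), 'qd': array([ 0.00805131,  0.04365454, -0.03600049, -0.17775158,  0.05139591,
        0.0004132 ]), 'joint_torque': array([ 1.81966493e-04, -4.15533972e+01, -2.34164733e+01, -8.90714796e-05,
        8.25061288e-03, -3.49640402e-06]), 'tcp_pos': array([0.14423728, 0.55611788, 0.23046905]), 'ee_rot': array([[-9.67971949e-01,  2.51057878e-01, -4.98479561e-04],
       [ 2.51058368e-01,  9.67970407e-01, -1.72847584e-03],
       [ 4.85659856e-05, -1.79826359e-03, -9.99998382e-01]]), 'ft_force': array([-0.03716274, -0.01366623, -0.7837407 ]), 'torque': array([-0.03903041,  0.04011234, -0.03510467]), 'finger_force': 0.0, 'width': 1.0021552332627415}
scene {'intrinsics': array([[467.7664596 ,   0.        , 312.57632009],
       [  0.        , 467.7664596 , 245.21049656],
       [  0.        ,   0.        ,   1.        ]]), 'k1': -0.11561587290110728, 'pose': array([[-0.8659309 , -0.24185663,  0.43780023,  0.09286527],
       [-0.49984925,  0.38743106, -0.77462759,  0.82094457],
       [ 0.01773141, -0.88960808, -0.45638038,  0.57974478],
       [ 0.        ,  0.        ,  0.        ,  1.        ]])}
top {'intrinsics': array([[563.54347114,   0.        , 321.7011953 ],
       [  0.        , 563.54347114, 248.28592076],
       [  0.        ,   0.        ,   1.        ]]), 'k1': -0.11788902766695852, 'pose': array([[-0.00293179, -0.99453024,  0.10440787,  0.43501811],
       [-0.99998493,  0.00243108, -0.00492266, -0.05221455],
       [ 0.00464191, -0.10442073, -0.99452238,  1.64557161],
       [ 0.        ,  0.        ,  0.        ,  1.        ]])}
```

View pics/top0.png

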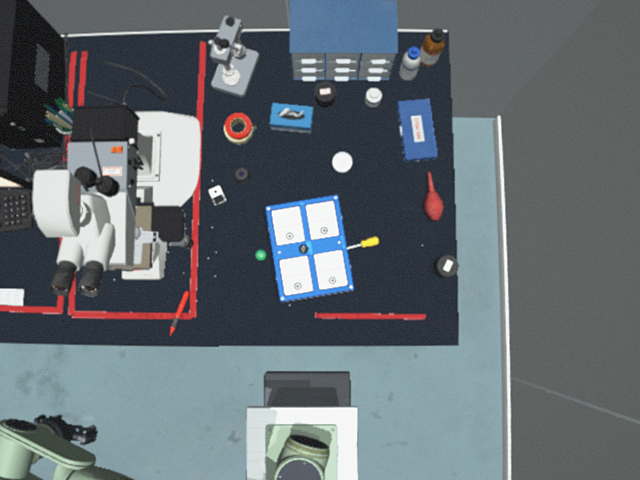

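View pics/scene0.png

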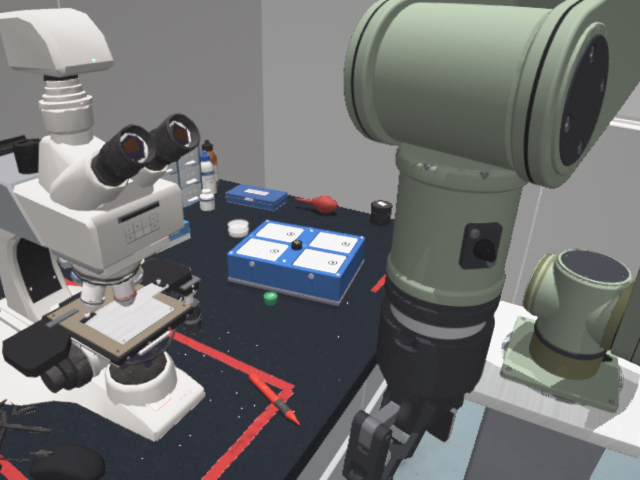

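The top view shows the console around (310,248), turned a few degrees, with marks near (290,237), (325,232), (297,287), (333,281), the mount at (305,248) and the screwdriver at right. The microscope stands at the left, near the arm's path, so I will sweep at a short radius.

```bash
cat > h.py <<'E'
from bench import *
import cv2,numpy as np
def cast(n,px,z,m=None):
    m=m or camera_model(n);K=m["intrinsics"];k=m["k1"]
    q=(np.atleast_2d(px)-K[:2,2])/K[0,0]; r=q.copy()
    for _ in range(20): r=q/(1+k*(r**2).sum(1,keepdims=True))
    P=m["pose"];d=np.c_[r,np.ones(len(r))]@P[:3,:3].T;o=P[:3,3]
    return o+d*((z-o[2])/d[:,2])[:,None]
def console(n,p,m=None,amin=400,amax=4000,roi=None):
    hsv=cv2.cvtColor(p,cv2.COLOR_BGR2HSV)
    w=((hsv[...,1]<50)&(hsv[...,2]>150)).astype(np.uint8)
    if roi: 
        k=np.zeros_like(w);x0,y0,x1,y1=roi;k[y0:y1,x0:x1]=1;w*=k
    out=[]
    for c in cv2.findContours(w,cv2.RETR_EXTERNAL,cv2.CHAIN_APPROX_NONE)[0]:
        if amin<cv2.contourArea(c)<amax:
            M=cast(n,c[:,0].astype(float),0.076,m)[:,:2]
            (cx,cy),sz,a=cv2.minAreaRect((M*1000).astype(np.float32));out.append((cx,cy,*sz,a))
    return np.array(out)
def pads(c,yaw):
    R=np.array([[np.cos(yaw),-np.sin(yaw)],[np.sin(yaw),np.cos(yaw)]])
    return np.array([np.array(c)+R@np.array(v) for v in[(-101,49),(-101,-49),(41,49),(41,-49)]])
E
python3 - <<'E'
from h import *
p=cv2.imread("pics/top0.png");r=console("top",p,roi=(255,185,365,310));print(r.round(1))
c=r[:,:2].mean(0);print(c)
o=r[:,:2]-c
# order: far = x larger
i=np.argsort(-r[:,0]);f,n=r[i[:2],:2].mean(0),r[i[2:],:2].mean(0);d=f-n;yaw=np.arctan2(d[1],d[0]);print(np.linalg.norm(d),np.degrees(yaw))
print(pads(c,yaw).round(1))
g=cv2.cvtColor(p,cv2.COLOR_BGR2GRAY)
print(cast("top",[[290.,237],[325,232],[297,287],[333,281]],.075).round(4)*1000)
E
```

```text
[[525.1  12.5 101.   80.9   9.4]
 [541.  -84.  101.1  80.8   9.3]
 [665.2  35.6 100.6  80.8   9.4]
 [681.2 -61.  100.6  80.9   9.4]]
[603.16130066 -24.23694992]
142.04287380757404 9.361978077017543
[[495.5   7.7]
 [511.5 -89. ]
 [635.6  30.8]
 [651.6 -65.9]]
[[632.   29.   75. ]
 [645.9 -69.4  75. ]
 [491.7   9.1  75. ]
 [508.2 -91.2  75. ]]
```

```bash
python3 -m handwheel '[[0,0,-23.9,-135,-156,0,-1],[0,0,-23.9,-135,-156,0,-1],[0,0,-23.9,-135,-156,0,-1],[0,0,-23.9,-135,-156,0,-1],[0,0,-23.9,-135,-156,0,-1]]' 40
cat >> h.py <<'E'
def go(t):
    s=state();R=s["ee_rot"];t=np.array(t,float)
    print("tcp",(s["tcp_pos"]*1000).round(1),"heading x",np.degrees(np.arctan2(R[1,0],R[0,0])).round(2),"F",s["ft_force"].round(2),"t",s["clock"],"shift",(R.T@(t-s["tcp_pos"]*1000)).round(1))
E
python3 -c "
from h import *
go([290,270,231]);go([495.5,7.7,150])"
```

```text
clock: 0.52
tcp_pos: [0.236, 0.3697, 0.2309]
ee_rot: [[-0.986, -0.165, -0.0], [-0.165, 0.986, -0.001], [0.0, -0.001, -1.0]]
ft_force: [1.4, 0.1, -0.0]
width: 0.298
finger_force: 0.0
tcp [236.  369.7 230.9] heading x -170.49 F [ 1.39  0.09 -0.03] t 0.5167 shift [ -36.8 -107.2   -0. ]
tcp [236.  369.7 230.9] heading x -170.49 F [ 1.39  0.09 -0.03] t 0.5167 shift [-196.1 -399.8   81.1]
```

```bash
python3 -m handwheel '[[0,0,0,-80,-190,0,-1],[0,0,0,-80,-190,0,-1],[0,0,0,-80,-190,0,-1],[0,0,0,-80,-190,0,-1],[0,0,0,-80,-190,0,-1]]'
python3 -m handwheel '[[0,0,0,-115,-165,0,-1],[0,0,0,-115,-165,0,-1],[0,0,0,-115,-165,0,-1],[0,0,0,-115,-165,0,-1],[0,0,0,-115,-165,0,-1]]'
python3 -m handwheel '[[0,0,0,0,-43,30,-1],[0,0,0,0,-43,50,-1],[0,0,0,0,-43,50,-1],[0,0,0,0,-43,50,-1]]'
python3 -c "
from h import *
go([495.5,7.7,90])
m=camera_model('wrist');p,d=snapshot('wrist');cv2.imwrite('pics/w1.png',p);p,d=snapshot('scene');cv2.imwrite('pics/s1.png',p);print(m['pose'])"
```

```text
clock: 0.93
tcp_pos: [0.3461, 0.1951, 0.2313]
ee_rot: [[-0.987, -0.163, 0.0], [-0.163, 0.987, -0.0], [-0.0, -0.0, -1.0]]
ft_force: [1.3, 0.7, 0.3]
width: -0.002
finger_force: 0.0
clock: 1.35
tcp_pos: [0.4874, 0.0507, 0.231]
ee_rot: [[-0.987, -0.161, 0.0], [-0.161, 0.987, -0.0], [-0.0, -0.0, -1.0]]
ft_force: [0.5, 0.2, 0.9]
width: 0.0
finger_force: 0.0
clock: 1.68
tcp_pos: [0.4919, 0.0105, 0.1802]
ee_rot: [[-0.987, -0.161, -0.004], [-0.161, 0.987, 0.001], [0.004, 0.001, -1.0]]
ft_force: [-0.2, 0.6, 0.2]
width: -0.002
finger_force: 0.0
tcp [491.9  10.5 180.2] heading x -170.73 F [-0.17  0.62  0.2 ] t 1.6833 shift [-3.4 -3.5 90.2]
[[-1.60316590e-01  9.45478207e-01  2.83495240e-01  4.18935123e-01]
 [ 9.87065419e-01  1.53757276e-01  4.53933835e-02 -2.33846878e-03]
 [-6.71001169e-04  2.87105660e-01 -9.57898684e-01  3.23174390e-01]
 [ 0.00000000e+00  0.00000000e+00  0.00000000e+00  1.00000000e+00]]
```

View pics/w1.png

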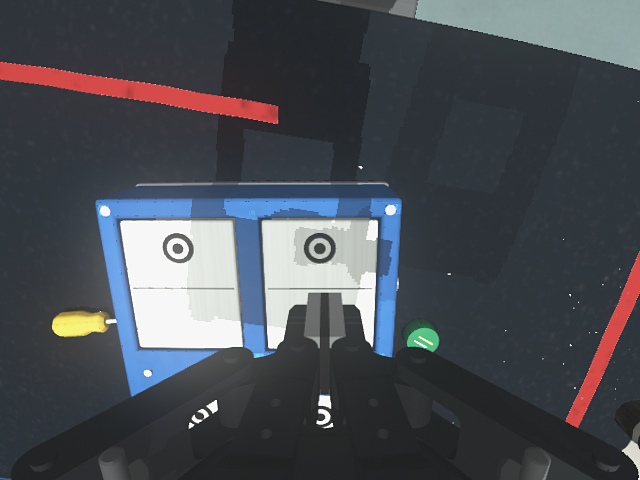

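The wrist view shows the near marks at (320,248) (panel 1) and (178,248) (panel 2), the far ones partly behind the fingers. Check against the estimate.

```bash
python3 -c "
from h import *
print((cast('wrist',[[320.,248],[178,248]],.075)*1000).round(1));go([495,8,85]);go([495,8,75])"
```

```text
[[500.4   8.5  75. ]
 [516.6 -89.4  75. ]]
tcp [493.4  11.6 182.4] heading x -170.6 F [-0.1  -0.13  0.69] t 1.7833 shift [-0.8 -3.8 97.4]
tcp [493.4  11.6 182.4] heading x -170.6 F [-0.1  -0.13  0.69] t 1.7833 shift [ -0.8  -3.8 107.4]
```

```bash
python3 -m handwheel '[[0,0,0,-3,-4,40,-1],[0,0,0,-3,-4,75,-1],[0,0,0,-3,-4,93,-1],[0,0,0,-3,-4,98,-1],[0,0,0,-3,-4,98,-1]]'
python3 -m handwheel '[[0,0,0,0,0,2,-1],[0,0,0,0,0,4,-1],[0,0,0,0,0,5,-1],[0,0,0,0,0,6,-1],[0,0,0,0,0,6,-1]]';python3 -c "
from h import *
go([497,8,75])"
```

```text
clock: 2.2
tcp_pos: [0.4967, 0.0083, 0.0835]
ee_rot: [[-0.986, -0.164, -0.0], [-0.164, 0.986, 0.0], [0.0, 0.0, -1.0]]
ft_force: [-0.4, 0.5, -0.8]
width: -0.001
finger_force: 0.0
clock: 2.62
tcp_pos: [0.4969, 0.0073, 0.0778]
ee_rot: [[-0.987, -0.163, 0.001], [-0.163, 0.987, 0.0], [-0.001, -0.0, -1.0]]
ft_force: [-0.4, 0.6, -0.1]
width: -0.004
finger_force: 0.0
tcp [496.9   7.3  77.8] heading x -170.64 F [-0.38  0.59 -0.11] t 2.6167 shift [-0.2  0.7  2.8]
```

```bash
python3 -m handwheel '[[0,0,0,0,0,1,-1],[0,0,0,0,0,2,-1],[0,0,0,0,0,2,-1]]' | grep -E 'tcp|ft'
python3 -m handwheel '[[0,0,0,0,0,0.5,-1],[0,0,0,0,0,1,-1],[0,0,0,0,0,1,-1]]'| grep -E 'tcp|ft'
```

```text
tcp_pos: [0.4965, 0.0072, 0.0752]
ft_force: [0.7, 0.0, 0.3]
tcp_pos: [0.4966, 0.0072, 0.0744]
ft_force: [-1.1, -0.4, 1.5]
```

```bash
python3 -m handwheel '[[0,0,0,0,0,0.5,-1],[0,0,0,0,0,1,-1],[0,0,0,0,0,1,-1]]'| grep -E 'tcp|ft'
```

```text
tcp_pos: [0.4966, 0.0072, 0.0743]
ft_force: [-2.7, -0.8, 9.5]
```

```bash
python3 -m handwheel '[[0,0,0,0,0,-15,-1],[0,0,0,0,-40,-15,-1],[0,0,0,0,-80,-15,-1],[0,0,0,0,-98,-12,-1],[0,0,0,0,-98,-5,-1]]'| grep -E 'tcp|ft'
python3 -m handwheel '[[0,0,0,0,0,2,-1],[0,0,0,0,0,2,-1],[0,0,0,0,0,3,-1],[0,0,0,0,0,4,-1],[0,0,0,0,0,4,-1]]'| grep -E 'tcp|ft'
```

```text
tcp_pos: [0.5144, -0.0928, 0.0789]
ft_force: [0.4, -0.9, -0.5]
tcp_pos: [0.5123, -0.0885, 0.0745]
ft_force: [-0.8, 0.3, 0.8]
```

```bash
python3 -m handwheel '[[0,0,0,0,0,0.5,-1],[0,0,0,0,0,1,-1],[0,0,0,0,0,1,-1]]'| grep -E 'tcp|ft'
```

```text
tcp_pos: [0.5124, -0.0886, 0.0743]
ft_force: [-2.9, 3.2, 8.5]
```

```bash
python3 -m handwheel '[[0,0,0,0,0,-25,-1],[0,0,0,-40,0,-25,-1],[0,0,0,-80,0,-25,-1],[0,0,0,-120,0,-25,-1],[0,0,0,-142,0,-10,-1]]'| grep -E 'tcp|ft'
python3 -m handwheel '[[0,0,0,0,0,3,-1],[0,0,0,0,0,6,-1],[0,0,0,0,0,8,-1],[0,0,0,0,0,9,-1],[0,0,0,0,0,9,-1]]'| grep -E 'tcp|ft'
```

```text
tcp_pos: [0.6592, -0.0655, 0.0865]
ft_force: [0.9, 0.2, 0.2]
tcp_pos: [0.6517, -0.0665, 0.0748]
ft_force: [-0.4, 0.5, 0.1]
```

```bash
python3 -m handwheel '[[0,0,0,0,0,0.5,-1],[0,0,0,0,0,1,-1],[0,0,0,0,0,1,-1]]'| grep -E 'tcp|ft'
```

```text
tcp_pos: [0.652, -0.0667, 0.0744]
ft_force: [-2.6, -0.2, 5.1]
```

```bash
python3 -m handwheel '[[0,0,0,0,0,0.5,-1],[0,0,0,0,0,0.5,-1],[0,0,0,0,0,0.5,-1]]'| grep -E 'tcp|ft'
```

```text
tcp_pos: [0.6521, -0.0667, 0.0743]
ft_force: [-3.7, -0.2, 6.8]
```

```bash
python3 -m handwheel '[[0,0,0,0,0,-15,-1],[0,0,0,0,40,-15,-1],[0,0,0,0,80,-15,-1],[0,0,0,0,98,-12,-1],[0,0,0,0,98,-5,-1]]'| grep -E 'tcp|ft'
python3 -m handwheel '[[0,0,0,0,0,2,-1],[0,0,0,0,0,2,-1],[0,0,0,0,0,3,-1],[0,0,0,0,0,4,-1],[0,0,0,0,0,4,-1]]'| grep -E 'tcp|ft'
```

```text
tcp_pos: [0.6365, 0.0339, 0.0788]
ft_force: [0.3, -0.1, 0.1]
tcp_pos: [0.6369, 0.0291, 0.0739]
ft_force: [-1.0, -0.5, 1.7]
```

```bash
python3 -m handwheel '[[0,0,0,0,0,0.5,-1],[0,0,0,0,0,1,-1],[0,0,0,0,0,1,-1]]'| grep -E 'tcp|ft'
```

```text
tcp_pos: [0.637, 0.0297, 0.073]
ft_force: [0.4, -2.1, 2.2]
```

```bash
python3 -m handwheel '[[0,0,0,0,0,0.5,-1],[0,0,0,0,0,1,-1],[0,0,0,0,0,1.5,-1],[0,0,0,0,0,1.5,-1]]'| grep -E 'tcp|ft'
```

```text
tcp_pos: [0.6369, 0.0304, 0.0713]
ft_force: [-0.6, -2.3, 1.7]
```

```bash
python3 -m handwheel '[[0,0,0,0,0,2,-1],[0,0,0,0,0,4,-1],[0,0,0,0,0,6,-1],[0,0,0,0,0,8,-1],[0,0,0,0,0,9,-1]]'| grep -E 'tcp|ft'
```

```text
tcp_pos: [0.6366, 0.0307, 0.0619]
ft_force: [-0.3, 0.3, 1.9]
```

```bash
python3 -m handwheel '[[0,0,0,0,0,1,-1],[0,0,0,0,0,2,-1],[0,0,0,0,0,3,-1],[0,0,0,0,0,4,-1],[0,0,0,0,0,4,-1]]'| grep -E 'tcp|ft'
```

```text
tcp_pos: [0.6364, 0.0304, 0.0579]
ft_force: [-1.0, 0.2, 1.2]
```

```bash
python3 -m handwheel '[[0,0,0,0,0,1,-1],[0,0,0,0,0,2,-1],[0,0,0,0,0,2,-1]]'| grep -E 'tcp|ft'
```

```text
tcp_pos: [0.6365, 0.0303, 0.056]
ft_force: [-0.5, -0.3, 0.8]
```

```bash
python3 -m handwheel '[[0,0,0,0,0,1,-1],[0,0,0,0,0,2,-1],[0,0,0,0,0,2,-1]]'| grep -E 'tcp|ft'
```

```text
tcp_pos: [0.6365, 0.0303, 0.054]
ft_force: [0.4, -0.8, 0.5]
```

```bash
python3 -m handwheel '[[0,0,0,0,0,1,-1],[0,0,0,0,0,1.5,-1],[0,0,0,0,0,1.5,-1]]'| grep -E 'tcp|ft'
```

```text
tcp_pos: [0.6366, 0.0303, 0.0526]
ft_force: [-0.8, -0.0, 0.5]
```

```bash
python3 -m handwheel '[[0,0,0,0,0,1,-1],[0,0,0,0,0,2,-1],[0,0,0,0,0,2,-1]]'| grep -E 'tcp|ft'
```

```text
tcp_pos: [0.6368, 0.0303, 0.0521]
ft_force: [-3.3, 0.2, 8.3]
```

```bash
python3 -m handwheel '[[0,0,0,0,0,1,-1],[0,0,0,0,0,1.5,-1],[0,0,0,0,0,1.5,-1]]'| grep -E 'tcp|ft'; python3 -c "
from h import *
p,d=snapshot('scene');cv2.imwrite('pics/s2.png',cv2.resize(p[190:320,200:400],None,fx=3,fy=3))"
```

```text
tcp_pos: [0.6368, 0.0303, 0.0519]
ft_force: [-4.5, 0.2, 14.1]
```

View pics/s2.png

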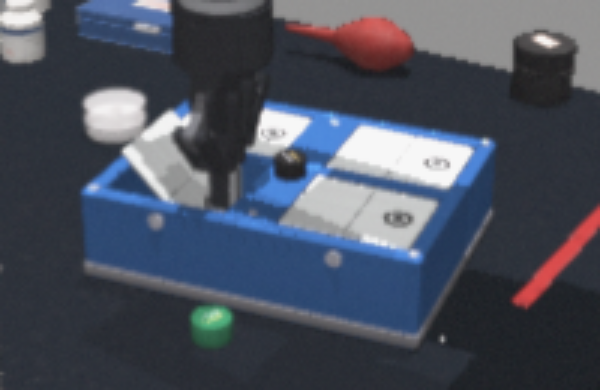

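The crop shows the far left panel wide open with the raised end up at (150,160), fingers in the opening. The force jump from 0.5 to 14 N at 52 mm height is the stop. Withdraw straight up.

```bash
python3 -m handwheel '[[0,0,0,0,0,-5,-1],[0,0,0,0,0,-25,-1],[0,0,0,0,0,-60,-1],[0,0,0,0,0,-100,-1],[0,0,0,0,0,-140,-1]]'| grep -E 'tcp|ft'
python3 -m handwheel '[[0,0,0,40,0,-10,-1],[0,0,0,80,0,-10,-1],[0,0,0,120,0,-10,-1],[0,0,0,150,0,-10,-1],[0,0,0,150,0,-10,-1]]'| grep -E 'clock|tcp|ft'
python3 -m handwheel '[[0,0,0,0,0,0,-1],[0,0,0,0,0,0,-1],[0,0,0,0,0,0,-1]]'| grep -E 'clock|tcp|ft'
python3 -c "
from h import *
p,d=snapshot('scene');a=cv2.resize(p[190:320,200:400],None,fx=3,fy=3);cv2.imwrite('pics/s3.png',a)"
```

```text
tcp_pos: [0.636, 0.0303, 0.1898]
ft_force: [0.3, -0.6, 0.6]
clock: 10.17
tcp_pos: [0.4822, 0.0054, 0.1988]
ft_force: [-0.6, 0.1, -0.6]
clock: 10.42
tcp_pos: [0.4902, 0.0061, 0.1993]
ft_force: [-0.1, 0.9, 0.2]
```

View pics/s3.png

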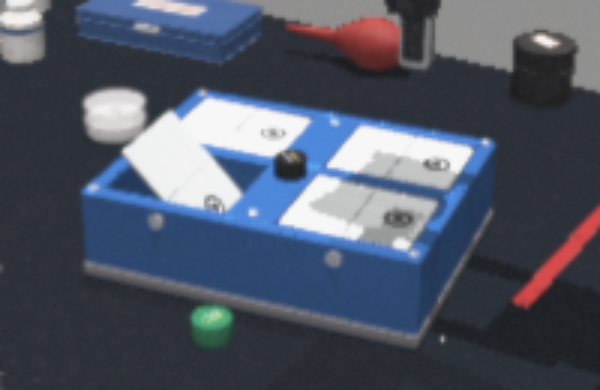

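The far left panel stays wide open (raised end at (150,150), mark at (213,203)), the others are shut, the mounts are in place and the hand is clear.

```bash
python3 -c "
from bench import *
print(sign_off())"
```

```text
the job is handed in; nothing more can be done
None
```

The far left panel (panel_3) was the free one: I pushed it down to its stop, where it stays wide open, and moved the hand clear. The other three are shut after gentle presses (under 10 N). I handed the job in at about 10.5 s; no verdict came back.

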